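# Ease both foot edges of a test tile on the rubbing stone and hang it up

## Task

Take the blue-glazed test tile from the rack and ease both sharp edges of its foot on the rubbing stone: with the tile leaning about 35 degrees towards the stone's brass-screw end, so that only the lower edge of the foot touches, draw it along the stone, kept in contact, from the plain end to the screw end - first with its bare back face underneath, then, after turning the tile round, again with its glazed face underneath. Then hang the tile by its hole on one of the two free pegs of the sample rail, glazed face outwards. Leave the other tiles and the glaze jar where they are.

Things in the scene. Friction and masses are not known exactly. Their poses are not given: they have to be found in the camera images.
- tile_blue: Fired-clay test tile 50 wide (y), 100 tall (z), 8 mm thick (x), 90 g. Origin: middle of the foot (lower end), z up the tile. Cobalt-blue glazed face at x = -4, bare buff back face at x = +4 mm. It starts upright in any one of the rack's slots, glaze facing away from the robot, upper 76 mm free; the slot is loose (11 mm): lift straight out.
- tile_blue_hole (a point): Centre of the blue tile's hanging hole, 14 mm across, bored through the thickness 86 mm above the foot, i.e. 14 mm below its top end. Axes as the tile.
- edge_back (a point): Middle of the foot edge of the blue tile's bare back face (foot, x = +4 mm).
- edge_glazed (a point): Middle of the foot edge of the blue tile's glazed face (foot, x = -4 mm).
- rack: Fixed wooden tile rack, 180 (x) x 64 (y) x 36 mm high, origin under its centre. Three slots at x = -50, 0 and +50 mm, floors 12 mm above the table, each holding a tile with its width along the rack's y.
- stone: Rubbing stone: dark grey brick 200 (x) x 70 (y) x 28 mm, rigidly clamped in a lower wooden holder (260 x 86 mm). Origin: centre of its underside, 16 mm above the table. -x points to the screw end, where the holder's brass clamp screw sticks out; +x points to the plain end, further from the robot.
- stone_top (a point): Centre of the stone's flat top face, 44 mm above the table; axes as the stone.
- stone_screw_end (a point): Middle of the stone's top end edge at the brass-screw end, 100 mm from stone_top along -x.
- stone_plain_end (a point): Middle of the stone's top end edge at the plain end, 100 mm from stone_top along +x.
- rail: Fixed wooden bar 320 (y) x 18 (x) mm, 118 to 162 mm above the table, on two end posts. Origin: on the table under the bar's centre. Three 6 mm steel pegs leave its front (x = -9 mm) 150 mm up, at y = -100, 0, +100 mm, level, pointing to -x, 40 mm long with a bead 8 mm across at the tip. The peg at y = -100 carries a white tile; the others are free.
- peg_end (a point): Outer end of the free peg at the rail's y = +100 mm, on the peg's centre line (x = -49 mm, 150 mm above the table); axes as the rail, so the peg runs from here 40 mm along +x to the bar.
- peg_middle (a point): Tip of the free peg at the rail's y = 0; otherwise as peg_end.
- tile_green: Bystander: same tile with a green glaze, standing in another slot of the rack. Origin and axes as the blue tile.
- tile_amber: Bystander: same tile with an amber glaze, standing in another slot of the rack.
- tile_white: Bystander: same tile with a white glaze, hanging by its hole on the rail's third peg, glazed face outwards.
- jar: Bystander: closed glaze jar, 62 mm across, about 85 mm tall, standing beyond the rack. Origin: centre of its underside.

How it is judged:
By the outcome, as a careful person would: the job done as asked, in the order asked, and still so for the second after the job is handed in, with the robot touching nothing.
It also fails if it takes over 69 s, if anything falls off the work surface, if the arm or the gripper's body presses on something with over 40 N, if the wrist force passes 120 N, or if a joint passes its speed limit or range.

## Robot

A 6-joint arm with a two-finger parallel gripper is mounted at the origin on the work surface. World frame = base frame: x ahead of the robot, y to its left, z up, the work surface at z = 0. Lengths are in m, angles in rad, forces in N, time in s.
With the tool pointing down it reaches from about 0.35 to 0.775 m from the base axis. Payload 7.3 kg.
Tool frame: the origin (TCP) lies at the very end of the fingers, on their centre line; the grasp point (between the pads) lies 19 mm behind it; z points along the fingers, y is the line along which they close (so a half turn about z gives the same grasp; the last joint's range is limited). The gripper opens to 92 mm and grips with 3 to 60 N. Pads are 19 mm wide; open, the fingers measure 130 mm over their backs; the gripper's body (75 mm by 190 mm) begins 47 mm behind the grasp point.
Start: joints at [-1.384, 0.342, 1.524, -0, 1.275, -0.146], TCP at [0.172, -0.496, 0.203] pointing down, gripper open.
Joint ranges: [-2.53, 2.53], [-0.77, 2.02], [0.04, 2.7], [-1, 4.14], [0.28, 2.66], [-3.11, 3.11]. Speed limits (rad/s): [2.57, 2.57, 3.14, 3.14, 3.14, 3.14].

## Interface

Orientations are given as [roll, pitch, yaw] about the fixed x, y, z axes, in that order (R = Rz(yaw) Ry(pitch) Rx(roll)).
In Python, from cell import robot gives the robot as it stands.
- The arm moves only by the tool apply_moves, never from a script. Its argument "motion" is text: rows parted by semicolons, each of 7 numbers parted by spaces: the opening in per cent of the stroke, from 0 (shut) to 100 (fully open), then the shift along the tool's x, y, z in cm, then the turn, a rotation vector about the tool's x, y, z in rad. A call has 1 to 20 rows; each row shifts and turns the commanded pose from where the row before left it, along the tool's axes as they then stand; what a row does not reach is not made up. A row lasts 1/8 s, in which the tool goes at most 62.5 mm and 10.7 degrees, less where a joint would pass 70% of its speed; a pose out of reach is approached as far as the arm can. A call with a gripper value outside its range is refused whole. The fingers move at their own pace and stop on an object; "force" is the grip in N (left out, the last holds). Time passes only in rows, so rows that do not move let the fingers close. It gives the time, the measured TCP pose, the force, the opening and the grip force at its end, in the units of the state.
- robot.observe(): the state, without advancing time (a new reading comes with each control period).
- robot.read_camera(name): name is "scene" or "top" or "wrist"; returns a dict with "img" (420x560x3 uint8, red, green, blue), "fovy" (degrees; the focal length in pixels is half the picture's height over the tangent of half this angle, whatever the lens; pixels are square), "cx", "cy" (the principal point, pixels), "R" (3x3) and "t" (3): a world point X has camera coordinates R X + t; the wrist camera has in their place "hand_eye" (4x4, takes a point from camera to tool coordinates, whose origin is the TCP and whose axes are the flange's). Camera axes: x right, y down, z forward; pixel columns grow to the right and rows downward; lengths in m; the calibration is good to about 2 mm. A picture is of the moment at which its call begins: read the wrist's pose just before it. There is no depth.
- robot.hand_in(): hands the job in; it is judged then, once.
Trained networks look in a picture, given as the dict that the camera call returned (one of the last four; its "shot" number tells which), for a name from the list of things; names that differ only in an ending like _2 or _b are one class to them, and where a whole thing is asked for, a point or a joint stands for the part that bears it (a point fixed in the world has none). Each returns a list of dicts, best first, with "score" (0 to 1); they miss things now and then, are a little off and sometimes report something else, mostly with a low value. They report only what shows in the picture. A call takes as long as a camera call.
- robot.search_frame(target, picture): "centre" ([x, y, z] in m, in world coordinates, good to about 4 mm: the middle of the surface that is visible of it).
- robot.trace(target, picture): "pixels" (420x560 bool, what is visible of it).
The state is a dict: "time": time; "qpos": joint angles; "qvel": joint speeds; "joint_efforts": joint torques, N m; "tool_pos": TCP position; "tool_rot": TCP orientation; "contact_force": force on the tool from outside, world axes, zero at the start; "torque": the same for the moment, N m; "opening": finger opening in m; "grip_force": force on a finger pad.
Only numpy, scipy, OpenCV 4.12 (cv2) and the standard library are available. Lean on these libraries where they do the work, as an engineer would, in place of code of your own. Each camera call takes 0.05 s, during which the arm holds its last target. There are 200 camera calls.

## Working session

There is one attempt and no reset: what is moved stays moved. The work goes in short steps, Python scripts to look and compute and a tool call to move; the robot and the scene stay as the last step left them, time stands still between calls to the robot, and variables do not carry over. Pictures are saved under pics/ and viewed, at most 12 in all, crops included, and the job is handed in when it is done.

Besides the shell and the picture viewer there is one more tool, called after "Call:" by a JSON object that holds its "fn" and its "kwargs". apply_moves: Moves the arm, as the interface text tells. Its arguments: {"type":"object","properties":{"motion":{"type":"string"},"force":{"type":"number"}},"required":["motion"]}

```bash
ls; mkdir -p pics; python3 - <<'E'
from cell import robot
import cv2,numpy as np
s=robot.observe();print({k:np.round(v,3) for k,v in s.items()})
for n in ["scene","top"]:
    p=robot.read_camera(n);cv2.imwrite(f"pics/{n}0.png",p["img"][:,:,::-1])
    print(n,p["fovy"],p["cx"],p["cy"],np.round(-p["R"].T@p["t"],3))
    for t in ["tile_blue","tile_green","tile_amber","tile_white","rack","stone","stone_top","stone_screw_end","stone_plain_end","rail","peg_end","peg_middle","jar","tile_blue_hole"]:
        r=robot.search_frame(t,p)
        print(t,[(np.round(q["centre"],3).tolist(),round(q["score"],2)) for q in r[:3]])
E
```

```text
pics
{'time': np.float64(0.0), 'qpos': array([-1.384,  0.343,  1.525, -0.   ,  1.275, -0.146]), 'qvel': array([ 0.   ,  0.001,  0.   , -0.001, -0.001,  0.   ]), 'joint_efforts': array([ 1.0000e-03, -4.3124e+01, -2.4422e+01,  7.2000e-02,  5.6000e-02,
       -0.0000e+00]), 'tool_pos': array([ 0.171, -0.496,  0.202]), 'tool_rot': array([-3.14 , -0.   ,  0.333]), 'contact_force': array([ 0.115, -0.04 ,  0.658]), 'torque': array([ 0.018, -0.011,  0.009]), 'grip_force': np.float64(0.0), 'opening': np.float64(0.092)}
scene 50.0703623858845 276.1275196964569 214.37162098405375 [ 1.203 -0.147  1.089]
tile_blue [([0.491, 0.295, 0.088], 0.76)]
tile_green [([0.612, -0.018, 0.041], 0.53)]
tile_amber [([0.541, 0.294, 0.083], 0.9), ([0.546, 0.277, 0.037], 0.63)]
tile_white [([0.483, -0.424, 0.155], 0.54)]
rack [([0.544, 0.276, 0.036], 0.77)]
stone [([0.607, -0.018, 0.045], 0.63), ([0.758, 0.276, 0.072], 0.52)]
stone_top [([0.61, -0.016, 0.044], 0.64)]
stone_screw_end [([0.76, 0.278, 0.072], 0.65), ([0.556, -0.34, 0.127], 0.61), ([0.609, -0.021, 0.046], 0.6)]
stone_plain_end [([0.611, -0.014, 0.042]
[... 495 characters left out ...]
ile_green [([0.551, -0.334, 0.146], 0.71)]
tile_amber [([0.477, 0.294, 0.036], 0.7)]
tile_white [([0.483, -0.421, 0.136], 0.44)]
rack [([0.476, 0.294, 0.037], 0.83)]
stone [([0.601, -0.014, 0.043], 0.56)]
stone_top [([0.6, -0.021, 0.044], 0.86)]
stone_screw_end [([0.6, -0.019, 0.044], 0.69)]
stone_plain_end [([0.477, 0.292, 0.04], 0.62), ([0.598, -0.015, 0.043], 0.58)]
rail [([0.548, -0.336, 0.154], 0.98)]
peg_end [([0.548, -0.335, 0.151], 0.86)]
peg_middle [([0.55, -0.328, 0.146], 0.95), ([0.601, -0.015, 0.044], 0.41)]
jar [([0.739, 0.274, 0.088], 0.63), ([0.476, 0.294, 0.035], 0.16)]
tile_blue_hole [([0.484, 0.291, 0.11], 0.62), ([0.478, 0.291, 0.039], 0.48), ([0.546, -0.336, 0.146], 0.2)]
```

View pics/scene0.png

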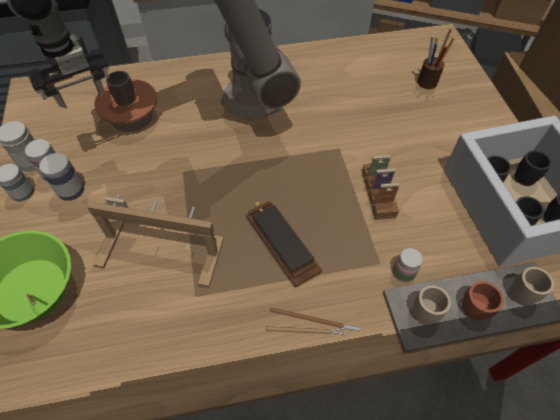

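View pics/top0.png

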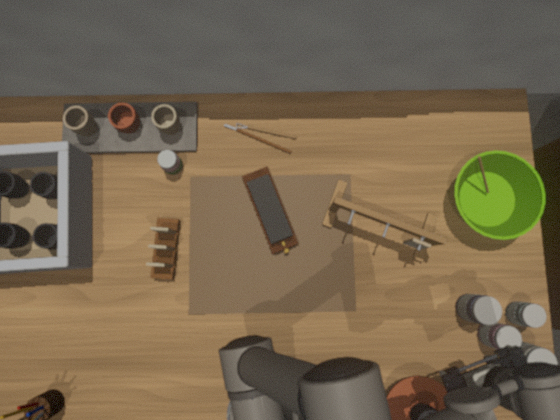

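The scene picture shows blue in the rack's middle slot (382,180), green nearest the robot and amber farthest. The stone is at (283,240) with its brass screw at (258,207) on the robot side. The rail is at left, with the white tile at its left end (115,200) and free pegs at (155,207) and (193,213). The top view agrees: stone (270,210), screw (286,248), rack (165,248), pegs (350,215) and (385,230).

```bash
cat > h.py <<'E'
from cell import robot
import cv2,numpy as np
def foc(p): return 210/np.tan(np.radians(p["fovy"])/2)
def pose(p):
    return p["R"],p["t"]
def ray(p,uv,R,t):
    uv=np.atleast_2d(uv).astype(float);f=foc(p)
    d=np.c_[(uv[:,0]-p["cx"])/f,(uv[:,1]-p["cy"])/f,np.ones(len(uv))]@R
    return -R.T@t,d
def plane(p,uv,z,RT=None):
    R,t=RT or pose(p);c,d=ray(p,uv,R,t)
    return c+d*((z-c[2])/d[:,2])[:,None]
def proj(p,X,RT=None):
    R,t=RT or pose(p);q=np.atleast_2d(X)@R.T+t;f=foc(p)
    return np.c_[q[:,0]/q[:,2]*f+p["cx"],q[:,1]/q[:,2]*f+p["cy"]]
def wrist():
    from scipy.spatial.transform import Rotation as Ro
    s=robot.observe();p=robot.read_camera("wrist")
    T=np.eye(4);T[:3,:3]=Ro.from_euler('xyz',s["tool_rot"]).as_matrix();T[:3,3]=s["tool_pos"]
    C=np.linalg.inv(T@p["hand_eye"]);return p,(C[:3,:3],C[:3,3])
def mask_rect(m):
    m=m.astype(np.uint8);n,l,st,_=cv2.connectedComponentsWithStats(m)
    k=1+np.argmax(st[1:,4]);ys,xs=np.where(l==k);return np.c_[xs,ys].astype(np.float32),st[k,4]
def zrect(p,m,z,RT=None):
    pts,a=mask_rect(m);X=plane(p,pts,z,RT)[:,:2]
    (c,(w,h),ang)=cv2.minAreaRect((X*1000).astype(np.float32))
    if h>w: w,h,ang=h,w,ang+90
    return np.round(c,1),round(w,1),round(h,1),round((ang+90)%180-90,1),a
E
python3 - <<'E'
from h import *
for n in ["scene","top"]:
    p=robot.read_camera(n)
    for t,z in [("stone_top",.044),("stone",.044),("rack",.036),("tile_blue",.112),("rail",.162),("tile_white",.155),("jar",.085)]:
        r=robot.trace(t,p)
        for q in r[:2]: print(n,t,round(q["score"],2),zrect(p,q["pixels"],z))
    cv2.imwrite(f"pics/{n}_stonerail.png",cv2.resize(p["img"][165:265,:,::-1][:, 230:450] if n=="top" else p["img"][175:300,70:340,::-1],None,fx=3,fy=3,interpolation=cv2.INTER_CUBIC))
E
```

```text
scene stone_top 0.77 (array([606.1, -17.7]), 208.0, 78.6, 21.6, np.int32(1856))
scene stone 0.61 (array([606.1, -17.9]), 208.0, 77.8, 20.9, np.int32(1915))
scene rack 0.7 (array([496.7, 290.8]), 198.5, 71.0, -4.1, np.int32(662))
scene tile_blue 0.57 (array([513.1, 282.2]), 79.3, 48.1, -27.3, np.int32(295))
scene rail 0.71 (array([ 610.7, -347. ]), 359.8, 201.0, 68.7, np.int32(3354))
scene rail 0.24 (array([547.2, 262.3]), 82.1, 47.3, -31.8, np.int32(322))
scene tile_white 0.55 (array([ 486.9, -423.2]), 62.2, 20.6, 66.0, np.int32(132))
scene tile_white 0.26 (array([497.9, 268.5]), 83.4, 46.4, -28.0, np.int32(290))
scene jar 0.96 (array([763.5, 267.5]), 101.2, 59.5, -42.9, np.int32(744))
scene jar 0.24 (array([ 569.6, -367.7]), 387.2, 189.5, 68.1, np.int32(3130))
top stone_top 0.82 (array([599.5, -18.8]), 199.2, 72.9, 20.6, np.int32(1530))
top stone 0.69 (array([599.4, -17.9]), 202.1, 71.1, 20.9, np.int32(1552))
top rack 0.79 (array([485.8, 292.2]), 179.0, 71.6, -4.9, np.int32(1188))
top rack 0.69 (array([438.2, 311.1]), 68.3, 8.7, 84.7, np.int32(64))
top tile_blue 0.66 (array([484.9, 284.4]), 56.0, 13.9, 89.0, np.int32(88))
top tile_blue 0.5 (array([587.8, -18.7]), 191.8, 68.1, 21.1, np.int32(1574))
top rail 0.8 (array([ 535.7, -335.6]), 329.6, 136.3, 67.8, np.int32(1919))
top tile_white 0.72 (array([ 479. , -417.3]), 69.5, 27.0, 66.9, np.int32(191))
top jar 0.62 (array([736.4, 269.7]), 84.5, 59.4, 36.7, np.int32(479))
top jar 0.62 (array([592.9, -18.1]), 193.6, 68.4, 20.8, np.int32(1541))
```

View pics/top_stonerail.png

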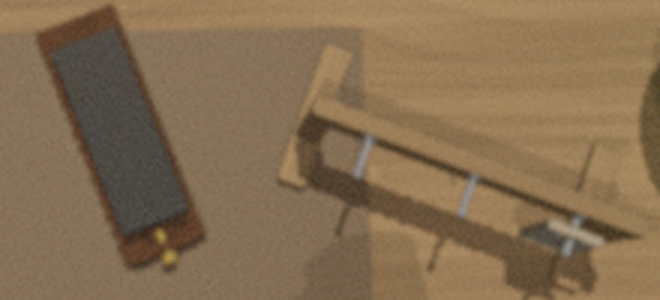

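The crop shows the stone's long axis clearly, with the screw at the lower right. It also shows peg_end at (358,178)-(372,137), peg_middle at (463,215)-(476,177), and the white tile on the right-hand peg. Next I move over the rack.

Call:
{"fn": "apply_moves", "kwargs": {"motion": "30 0 0 0 0 0 -0.165;30 0 0 0 0 0 -0.165;30 0 0 0 0 0 -0.165;30 0 0 0 0 0 -0.165;30 0 0 0 0 0 -0.165;30 0 0 0 0 0 -0.165;30 0 0 0 0 0 -0.165;30 4.5 2.9 -0.7 0 0 0;30 4.5 2.9 -0.7 0 0 0;30 4.5 2.9 -0.7 0 0 0;30 4.5 2.9 -0.7 0 0 0;30 4.5 2.9 -0.7 0 0 0;30 4.5 2.9 -0.7 0 0 0;30 4.5 2.9 -0.7 0 0 0", "force": 40}}

```text
time: 4.05
tool_pos: [0.4008, -0.1977, 0.2522]
tool_rot: [3.141, 0.001, 1.488]
contact_force: [0.2, -0.4, -0.3]
opening: 0.0274
grip_force: 0.0
```

Call:
{"fn": "apply_moves", "kwargs": {"motion": "30 5.4 0.5 0 0 0 0;30 5.4 0.5 0 0 0 0;30 5.4 0.5 0 0 0 0;30 5.4 0.5 0 0 0 0;30 5.4 0.5 0 0 0 0;30 5.4 0.5 0 0 0 0;30 5.4 0.5 0 0 0 0;30 5.4 0.5 0 0 0 0;30 5.2 0.5 0 0 0 0;30 0 0 0 0 0 0"}}

```text
time: 5.3
tool_pos: [0.4847, 0.2826, 0.2508]
tool_rot: [-3.141, -0.0, 1.492]
contact_force: [-0.2, -0.7, -0.0]
opening: 0.0278
grip_force: 0.0
```

```bash
python3 - <<'E'
from h import *
p,RT=wrist();s=robot.observe()
print(s["time"],np.round(s["tool_pos"],4),np.round(s["tool_rot"],3),np.round(s["qpos"],2),s["opening"])
print(np.round(p["hand_eye"],3),p["fovy"])
im=p["img"][:,:,::-1].copy();cv2.imwrite("pics/w1.png",im)
for t in ["tile_blue","tile_green","tile_amber"]:
    for q in robot.trace(t,p)[:2]: print(t,round(q["score"],2),zrect(p,q["pixels"],.112,RT))
for q in robot.search_frame("tile_blue",p)[:2]: print(q)
E
```

```text
5.35 [0.4846 0.2808 0.251 ] [-3.141e+00  1.000e-03  1.491e+00] [ 0.39  0.38  1.34 -0.    1.43  0.47] 0.02789179600918696
[[-0.001 -0.967 -0.254  0.068]
 [ 1.    -0.    -0.001 -0.001]
 [ 0.001 -0.254  0.967 -0.181]
 [ 0.     0.     0.     1.   ]] 60.68570631215884
tile_blue 0.74 (array([485.1, 300.7]), 55.2, 7.3, 85.6, np.int32(524))
tile_blue 0.33 (array([440.5, 305.6]), 54.3, 18.0, 85.1, np.int32(1048))
tile_green 0.79 (array([440.8, 304.7]), 56.5, 18.8, 83.0, np.int32(1110))
tile_amber 0.56 (array([529.3, 297.2]), 55.1, 19.0, 84.9, np.int32(1057))
tile_amber 0.51 (array([485.6, 301.1]), 56.0, 8.0, 85.3, np.int32(565))
{'centre': [0.4883, 0.3005, 0.1153], 'score': 0.64}
```

View pics/w1.png

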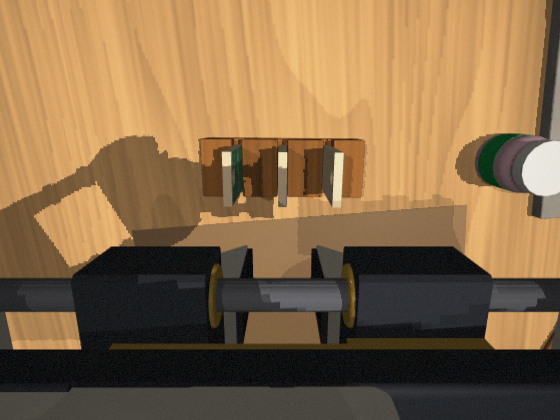

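The wrist picture shows the rack at (200-364, 138-196), with the tile tops at columns 229 (green), 283 (blue) and 335 (amber). Blue's near end is at row 205.

```bash
python3 - <<'E'
from h import *
p,RT=wrist()
print("rack -y edge",plane(p,[[205,196],[360,196]],.036,RT).round(4).tolist(), "+y",plane(p,[[205,138],[360,138]],.036,RT).round(4).tolist())
g=cv2.cvtColor(p["img"],cv2.COLOR_RGB2GRAY)
print(p["img"][195:212,283].tolist()); print(p["img"][140:156,283].tolist())
for r in (205,206): print(plane(p,[[283,r]],.112,RT).round(4))
for q in robot.trace("rack",p)[:1]: print(zrect(p,q["pixels"],.036,RT))
t=robot.read_camera("top")
X=np.array([[.485,.298-.025,.112],[.485,.298+.025,.112]]);print(proj(t,X)); 
print(t["img"][240:256,140:175].mean(2).astype(int))
E
```

```text
rack -y edge [[0.396, 0.2693, 0.036], [0.5706, 0.2545, 0.036]] +y [[0.4049, 0.3331, 0.036], [0.5725, 0.3188, 0.036]]
[[138, 118, 95], [136, 117, 94], [138, 119, 94], [136, 118, 95], [136, 118, 93], [137, 119, 94], [137, 122, 94], [218, 167, 109], [229, 178, 114], [228, 177, 112], [229, 177, 112], [230, 179, 115], [229, 179, 114], [229, 178, 116], [230, 178, 111], [229, 177, 110], [228, 177, 110]]
[[79, 56, 34], [84, 72, 55], [87, 74, 56], [83, 74, 58], [87, 73, 59], [86, 72, 59], [85, 77, 58], [223, 207, 164], [239, 228, 186], [240, 228, 187], [239, 227, 188], [238, 225, 185], [239, 226, 186], [239, 226, 189], [240, 227, 188], [240, 227, 187]]
[[0.4843 0.2696 0.112 ]]
[[0.4842 0.2686 0.112 ]]
(array([484.8, 299. ]), 179.2, 65.0, -4.9, np.int32(6803))
[[165.11119408 246.39449629]
 [147.17836226 246.69495196]]
[[ 68  56  49  76 105 100  70  52  75 103 124 129 135 129 110  96  92  83
   78  80  77  72  69  63  74  62  68  67  68  69  69  66  68  67  62]
 [ 62  55  55  80 112  98  63  48  69 111 128 136 137 129 111  87  78  86
   81  76  76  73  74  78  75  79  76  74  73  75  80  78  77
[... 1340 characters left out ...]
  40  41  40  22  58  95 120 106  90  84  69  56
   59  54  54  52  51  61  56  52  56  54  53  45  57  54  50  57  49]
 [ 52  44  39  30  42  34  33  30  34  33  62 103 120 113  93  79  62  59
   54  48  56  55  62  55  53  51  55  55  58  51  53  58  54  55  58]
 [ 58  36  36  28  37  31  42  33  30  34  68 106 121 111  90  87  71  58
   47  53  63  57  52  54  55  54  54  64  49  60  60  61  54  61  51]
 [ 51  45  34  41  40  35  38  37  32  30  71 109 122 106  90  83  59  59
   54  55  44  52  53  56  56  61  59  59  51  58  61  57  56  49  42]
 [ 52  35  33  29  28  42  37  26  31  42  74 114 115  99  89  79  66  64
   61  58  50  46  53  50  50  54  52  49  59  60  62  51  55  59  48]]
```

Call:
{"fn": "apply_moves", "kwargs": {"motion": "30 0 -0.1 4 0 0 0;30 -0.2 0 4 0 0 0;30 0 0 0 0 0 0;30 0 0 0 0 0 0"}}

```text
time: 6.2
tool_pos: [0.4847, 0.2777, 0.1734]
tool_rot: [3.139, -0.001, 1.487]
contact_force: [0.2, 0.2, 0.3]
opening: 0.0278
grip_force: 0.0
```

```bash
python3 - <<'E'
from h import *
p,RT=wrist();s=robot.observe()
print(s["time"],np.round(s["tool_pos"],4),np.round(s["tool_rot"],3))
for q in robot.trace("tile_blue",p)[:2]: print(round(q["score"],2),zrect(p,q["pixels"],.112,RT))
for q in robot.trace("rack",p)[:1]: print(zrect(p,q["pixels"],.036,RT))
# model edges
from scipy.spatial.transform import Rotation as Ro
a=-.084;c=np.array([.485,.2965,0]);Rz=Ro.from_euler('z',a).as_matrix()
im=p["img"][:,:,::-1].copy()
for z in (.112,.036):
    B=np.array([[-.004,-.025,z],[.004,-.025,z],[.004,.025,z],[-.004,.025,z]])@Rz.T+c
    cv2.polylines(im,[np.round(proj(p,B,RT)).astype(int)],True,(0,0,255) if z>.1 else (0,255,0),1)
cv2.imwrite("pics/w2.png",cv2.resize(im[100:360,150:420],None,fx=2.2,fy=2.2))
E
```

```text
6.25 [0.485  0.2779 0.1738] [ 3.138e+00 -2.000e-03  1.487e+00]
0.94 (array([485.5, 300.7]), 56.4, 8.8, 84.9, np.int32(1011))
(array([484.7, 298.8]), 179.3, 66.3, -5.0, np.int32(10208))
```

View pics/w2.png

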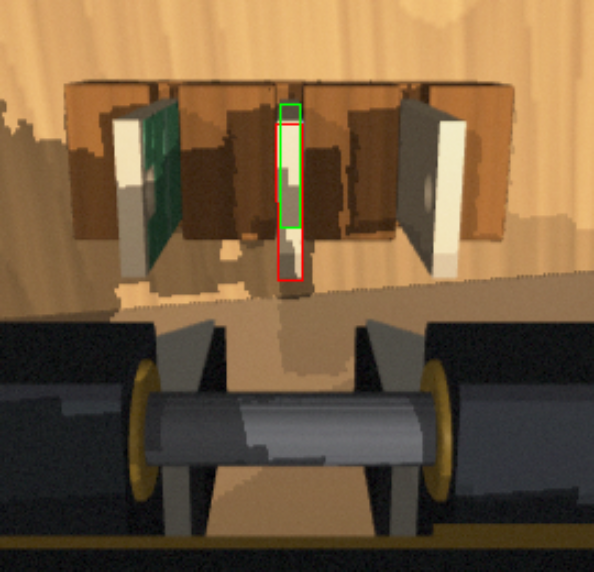

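The overlay, modelled with the blue tile at (0.485, 0.2965), matches its top face (crop 277-302, 122-281). The fingers straddle it cleanly, so I go down and grip beside the hole.

Call:
{"fn": "apply_moves", "kwargs": {"motion": "30 0.1 -0.1 3.3 0 0 0;30 0 0 3.3 0 0 0;30 0 0 3.3 0 0 0;30 0 0 0 0 0 0;4 0 0 0 0 0 0;4 0 0 0 0 0 0;4 0 0 0 0 0 0;4 0 0 0 0 0 0", "force": 50}}

```text
time: 7.35
tool_pos: [0.484, 0.279, 0.0742]
tool_rot: [3.139, -0.001, 1.488]
contact_force: [0.5, -0.1, 6.5]
opening: 0.0073
grip_force: 50.0
```

Call:
{"fn": "apply_moves", "kwargs": {"motion": "4 0 0 -2 0 0 0;4 0 0 -4 0 0 0;4 0 0 -5 0 0 0;4 0 0 -5 0 0 0;4 0 0 0 0 0 -0.149;4 0 0 0 0 0 -0.149;4 0 0 0 0 0 -0.149;4 -5 0 -0.2 0 0 0;4 -5 0 -0.2 0 0 0;4 -5 0 -0.2 0 0 0;4 -5 0 -0.2 0 0 0;4 -5 0 -0.2 0 0 0;4 -5 0 -0.2 0 0 0;4 -4.9 0 -0.2 0 0 0;4 0 0 0 0 0 0;4 0 0 0 0 0 0"}}

```text
time: 9.35
tool_pos: [0.6067, -0.0471, 0.2465]
tool_rot: [-3.141, -0.001, 1.934]
contact_force: [-0.9, -0.4, -1.0]
opening: 0.0076
grip_force: 50.0
```

```bash
python3 - <<'E'
from h import *
p,RT=wrist();s=robot.observe()
print(s["time"],np.round(s["tool_pos"],4),np.round(s["tool_rot"],3),np.round(s["contact_force"],1),s["opening"],np.round(s["qpos"],2))
for t in("stone_top","stone"):
  for q in robot.trace(t,p)[:1]: print(round(q["score"],2),zrect(p,q["pixels"],.044,RT))
for q in robot.trace("tile_blue",p)[:1]: print(q["score"],mask_rect(q["pixels"])[0].min(0),mask_rect(q["pixels"])[0].max(0))
from scipy.spatial.transform import Rotation as Ro
im=p["img"][:,:,::-1].copy()
X=np.array([[.1,.035,.044],[.1,-.035,.044],[-.1,-.035,.044],[-.1,.035,.044]])@Ro.from_euler('z',.363).as_matrix().T+[.6,-.018,0]
cv2.polylines(im,[np.round(proj(p,X,RT)).astype(int)],True,(0,0,255),1)
T=Ro.from_euler('xyz',s["tool_rot"]).as_matrix()
for zz in(-.0378,.0622):
  X=np.array([[-.007,-.004,zz],[-.007,.004,zz],[.043,.004,zz],[.043,-.004,zz]])@T.T+s["tool_pos"]
  cv2.polylines(im,[np.round(proj(p,X,RT)).astype(int)],True,(0,255,0) if zz<0 else (255,0,255),1)
cv2.imwrite("pics/w3.png",im)
E
```

```text
9.4 [ 0.6067 -0.0465  0.2467] [-3.141e+00 -1.000e-03  1.935e+00] [-0.2 -0.6 -0.4] 0.007136670107767672 [-0.2   0.47  1.2   0.    1.47 -0.57]
0.66 (array([597.6, -16.4]), 199.6, 71.2, 20.4, np.int32(11970))
0.75 (array([598.1, -16.5]), 198.8, 69.4, 20.8, np.int32(11945))
0.63 [271. 156.] [292. 277.]
```

View pics/w3.png

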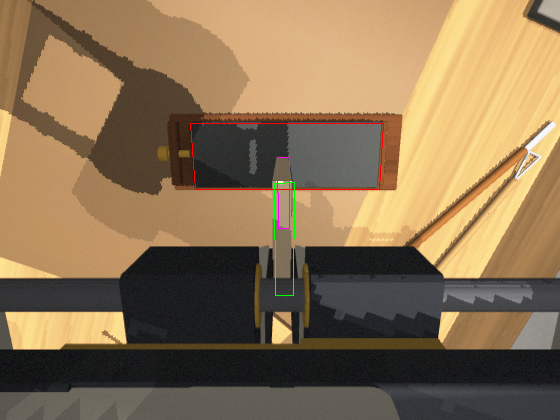

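The picture shows the held tile matching my model (top outline at 275-295, 182-295). The stone lies at (190-383, 123-188) with its screw on the left. I now lower the tile to the plain end and tilt it.

Call:
{"fn": "apply_moves", "kwargs": {"motion": "4 0.43 1.94 4 0 0 0;4 0.44 1.94 4 0 0 0;4 0.44 1.94 4 0 0 0;4 0 0 0 -0.153 0 0;4 0 0 0 -0.153 0 0;4 0 0 0 -0.153 0 0;4 0 0 0 -0.152 0 0;4 0 0 0 0 0 0;4 0 0 0 0 0 0"}}

```text
time: 10.68
tool_pos: [0.6582, -0.0105, 0.1274]
tool_rot: [2.57, -0.007, 1.944]
contact_force: [0.2, -0.0, -0.1]
opening: 0.0072
grip_force: 50.0
```

```bash
cat > e.py <<'E'
from h import *
import sys
from scipy.spatial.transform import Rotation as Ro
sg=float(sys.argv[1])  # tool y of lower edge
L=float(sys.argv[2]) if len(sys.argv)>2 else .0622
s=robot.observe();T=Ro.from_euler('xyz',s["tool_rot"]).as_matrix()
S=Ro.from_euler('z',.361).as_matrix()
e=(T@[.018,sg*.004,L]+s["tool_pos"]-[.598,-.0165,0])@S
print(s["time"],"q",np.round(s["qpos"],2),"edge in stone mm",np.round(e*1000,1),"F",np.round(s["contact_force"]@S,1),"open",s["opening"])
A=S.T@T;print("tool axes in stone:\n",np.round(A,3));print("tilt",np.degrees(np.arccos(-A[2,2])))
print("tool comps of stone -x, down:",np.round(A.T@[-1,0,0],3),np.round(A.T@[0,0,-1],3), "to (88,0):",np.round(A.T@[88-e[0]*1e3,-e[1]*1e3,0]/10,2))
E
python3 e.py -1
```

```text
10.675 q [-0.32  0.43  1.79  0.7   0.58 -1.22] edge in stone mm [88.5  3.1 73.1] F [ 0.1 -0.1 -0.1] open 0.007174820414273314
tool axes in stone:
 [[-0.012  0.841  0.541]
 [ 1.     0.007  0.013]
 [ 0.007  0.541 -0.841]]
tilt 32.77260823261884
tool comps of stone -x, down: [ 0.012 -0.841 -0.541] [-0.007 -0.541  0.841] to (88,0): [-0.31 -0.04 -0.03]
```

Call:
{"fn": "apply_moves", "kwargs": {"motion": "4 -0.3 0 0 -0.04 -0.012 0.006;4 0 -0.75 1.06 0 0 0;4 0 -0.75 1.06 0 0 0;4 0 0 0 0 0 0;4 0 0 0 0 0 0"}}

```text
time: 11.3
tool_pos: [0.6594, -0.0132, 0.1014]
tool_rot: [2.528, -0.001, 1.933]
contact_force: [-0.3, -0.2, -0.7]
opening: 0.0074
grip_force: 50.0
```

```bash
python3 e.py -1
```

```text
11.3 q [-0.33  0.47  1.85  0.89  0.49 -1.43] edge in stone mm [91.1 -0.5 48.3] F [-0.4 -0.1 -0.7] open 0.007376554479324156
tool axes in stone:
 [[-0.001  0.818  0.576]
 [ 1.     0.001  0.001]
 [ 0.001  0.576 -0.818]]
tilt 35.14652270186174
tool comps of stone -x, down: [ 0.001 -0.818 -0.576] [-0.001 -0.576  0.818] to (88,0): [ 0.05 -0.25 -0.18]
```

Call:
{"fn": "apply_moves", "kwargs": {"motion": "4 0 -0.15 0.08 0 0 0;4 0 -0.15 0.08 0 0 0;4 0 -0.06 0.08 0 0 0;4 0 -0.06 0.08 0 0 0;4 0 0 0 0 0 0"}}

```text
time: 11.92
tool_pos: [0.6574, -0.0143, 0.0964]
tool_rot: [2.528, -0.001, 1.932]
contact_force: [-2.7, 0.1, 4.3]
opening: 0.0073
grip_force: 50.0
```

```bash
python3 e.py -1
```

```text
11.925 q [-0.34  0.48  1.86  0.92  0.49 -1.46] edge in stone mm [88.9 -0.9 43.3] F [-2.5  1.1  4.3] open 0.007256593923850922
tool axes in stone:
 [[ 0.     0.817  0.576]
 [ 1.    -0.     0.001]
 [ 0.001  0.576 -0.817]]
tilt 35.18458282735953
tool comps of stone -x, down: [-0.    -0.817 -0.576] [-0.001 -0.576  0.817] to (88,0): [ 0.09 -0.08 -0.05]
```

Call:
{"fn": "apply_moves", "kwargs": {"motion": "4 0 -0.03 0.04 0 0 0;4 0 -0.817 -0.576 0 0 0;4 0 -0.817 -0.576 0 0 0;4 0 -0.817 -0.576 0 0 0;4 0 -0.817 -0.576 0 0 0"}}

```text
time: 12.55
tool_pos: [0.619, -0.0285, 0.0954]
tool_rot: [2.528, -0.001, 1.932]
contact_force: [1.1, 0.1, 4.2]
opening: 0.0076
grip_force: 50.0
```

```bash
python3 e.py -1
```

```text
12.55 q [-0.39  0.43  1.95  0.99  0.49 -1.59] edge in stone mm [48.  -0.6 42.3] F [ 1.  -0.3  4.2] open 0.007584156371987045
tool axes in stone:
 [[-0.     0.818  0.576]
 [ 1.    -0.001  0.001]
 [ 0.001  0.576 -0.818]]
tilt 35.13825654075678
tool comps of stone -x, down: [ 0.    -0.818 -0.576] [-0.001 -0.576  0.818] to (88,0): [0.06 3.27 2.3 ]
```

Call:
{"fn": "apply_moves", "kwargs": {"motion": "4 0 -0.83 -0.56 0 0 0;4 0 -0.817 -0.576 0 0 0;4 0 -0.817 -0.576 0 0 0;4 0 -0.817 -0.576 0 0 0;4 0 -0.817 -0.576 0 0 0;4 0 -0.817 -0.576 0 0 0"}}

```text
time: 13.3
tool_pos: [0.5628, -0.0496, 0.095]
tool_rot: [2.529, -0.001, 1.932]
contact_force: [2.4, 0.4, 4.2]
opening: 0.0072
grip_force: 50.0
```

```bash
python3 e.py -1
```

```text
13.3 q [-0.5   0.37  2.08  1.07  0.52 -1.77] edge in stone mm [-12.1  -0.4  41.9] F [ 2.4 -0.5  4.2] open 0.007188121020537401
tool axes in stone:
 [[-0.     0.818  0.575]
 [ 1.    -0.001  0.001]
 [ 0.001  0.575 -0.818]]
tilt 35.11718262477481
tool comps of stone -x, down: [ 0.    -0.818 -0.575] [-0.001 -0.575  0.818] to (88,0): [0.04 8.19 5.76]
```

Call:
{"fn": "apply_moves", "kwargs": {"motion": "4 0 -0.83 -0.56 0 0 0;4 0 -0.817 -0.575 0 0 0;4 0 -0.817 -0.575 0 0 0;4 0 -0.817 -0.575 0 0 0;4 0 -0.817 -0.575 0 0 0;4 0 -0.817 -0.575 0 0 0;4 0 -0.817 -0.575 0 0 0;4 0 -0.65 -0.46 0 0 0;4 0 0 0 0 0 0"}}

```text
time: 14.42
tool_pos: [0.4901, -0.0776, 0.0952]
tool_rot: [2.529, -0.001, 1.931]
contact_force: [-2.8, -0.3, 11.8]
opening: 0.0074
grip_force: 50.0
```

```bash
python3 e.py -1
```

```text
14.425 q [-0.68  0.29  2.22  1.11  0.59 -1.97] edge in stone mm [-90.  -1.  42.] F [-2.7  0.7 11.8] open 0.00743867336676248
tool axes in stone:
 [[ 0.001  0.818  0.575]
 [ 1.    -0.001  0.   ]
 [ 0.001  0.575 -0.818]]
tilt 35.123800385439154
tool comps of stone -x, down: [-0.001 -0.818 -0.575] [-0.001 -0.575  0.818] to (88,0): [ 0.12 14.56 10.24]
```

Call:
{"fn": "apply_moves", "kwargs": {"motion": "4 0 2.3 -3.27 0 0 0;4 0 2.3 -3.27 0 0 0;4 0 0 0 0.153 0 0;4 0 0 0 0.153 0 0;4 0 0 0 0.153 0 0;4 0 0 0 0.153 0 0;4 0 0 0 0 0 0.185;4 0 0 0 0 0 0.185;4 0 0 0 0 0 0.185;4 0 0 0 0 0 0.185;4 0 0 0 0 0 0.185;4 0 0 0 0 0 0.185;4 0 0 0 0 0 0.185;4 0 0 0 0 0 0.185;4 0 0 0 0 0 0.185"}}

```text
time: 16.3
tool_pos: [0.4888, -0.0755, 0.1726]
tool_rot: [-3.129, -0.034, 0.266]
contact_force: [-0.4, -1.4, -0.6]
opening: 0.0073
grip_force: 50.0
```

Call:
{"fn": "apply_moves", "kwargs": {"motion": "4 0 0 0 0 0 0.185;4 0 0 0 0 0 0.185;4 0 0 0 0 0 0.185;4 0 0 0 0 0 0.185;4 0 0 0 0 0 0.185;4 0 0 0 0 0 0.185;4 0 0 0 0 0 0.185;4 0 0 0 0 0 0.185;4 0 0 0 0 0 0;4 0 0 0 0 0 0"}}

```text
time: 17.55
tool_pos: [0.4896, -0.0752, 0.1733]
tool_rot: [-3.105, 0.009, -1.204]
contact_force: [0.5, -0.3, -1.5]
opening: 0.0074
grip_force: 50.0
```

```bash
cat >t.py <<'E'
from h import *
from scipy.spatial.transform import Rotation as Ro
s=robot.observe();T=Ro.from_euler('xyz',s["tool_rot"]).as_matrix()
p,RT=wrist()
im=p["img"][:,:,::-1].copy()
q=robot.trace("tile_blue",p)
if q:
  pts,a=mask_rect(q[0]["pixels"]);print("blue",q[0]["score"],pts.min(0),pts.max(0))
for zz in(-.0378,.0622):
  X=np.array([[-.007,-.004,zz],[-.007,.004,zz],[.043,.004,zz],[.043,-.004,zz]])@T.T+s["tool_pos"]
  print(np.round(proj(p,X,RT)).tolist())
  cv2.polylines(im,[np.round(proj(p,X,RT)).astype(int)],True,(0,255,0) if zz<0 else (255,0,255),1)
import sys;cv2.imwrite(sys.argv[1],cv2.resize(im[130:320,180:400],None,fx=3,fy=3))
E
python3 e.py 1; python3 t.py pics/w4.png
```

```text
17.55 q [-0.33  0.3   1.67  0.03  1.15  2.43] edge in stone mm [-123.8  -34.1  110.9] F [ 0.3 -0.5 -1.5] open 0.007408247951608135
tool axes in stone:
 [[ 0.006 -0.999  0.037]
 [-1.    -0.006  0.009]
 [-0.009 -0.037 -0.999]]
tilt 2.162747435888352
tool comps of stone -x, down: [-0.006  0.999 -0.037] [0.009 0.037 0.999] to (88,0): [ -3.28 -21.18   0.81]
blue 0.64 [272. 157.] [292. 277.]
[[270.0, 294.0], [289.0, 294.0], [289.0, 181.0], [269.0, 181.0]]
[[275.0, 227.0], [286.0, 227.0], [286.0, 156.0], [274.0, 156.0]]
```

View pics/w4.png

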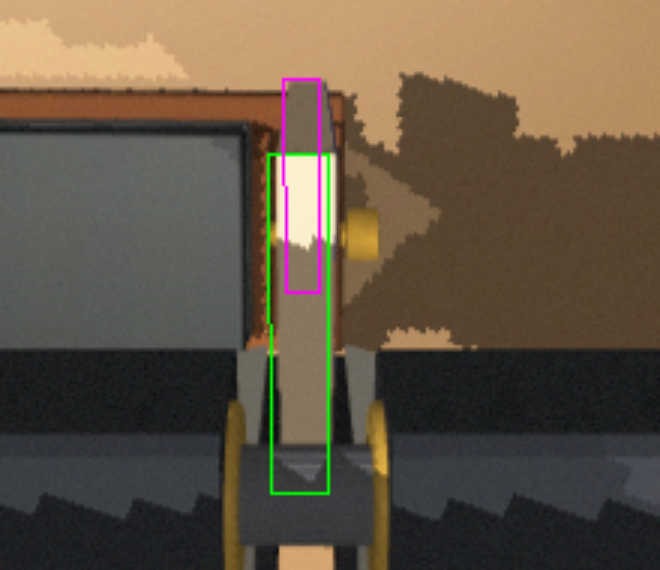

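The picture shows the tile still where I modelled it in the grip, its top at crop columns 276-336 and its foot at 285-320. It is now above the screw end and turned round.

Call:
{"fn": "apply_moves", "kwargs": {"motion": "4 -0.83 -4.4 1.32 0 0 0;4 -0.83 -4.4 1.32 0 0 0;4 -0.83 -4.4 1.32 0 0 0;4 -0.83 -4.4 1.32 0 0 0;4 0 0 0 0.144 0 0;4 0 0 0 0.144 0 0;4 0 0 0 0.143 0 0;4 0 0 0 0.143 0 0;4 0 0 0 0 0 0;4 0 0 0 0 0 0"}}

```text
time: 18.9
tool_pos: [0.6458, 0.023, 0.1287]
tool_rot: [-2.566, 0.015, -1.199]
contact_force: [-0.0, 0.8, 0.2]
opening: 0.0076
grip_force: 50.0
```

```bash
cat >> e.py <<'E'
D=np.array([[0,-sg*.8192,.5736],[-sg,0,0],[0,-sg*.5736,-.8192]])
print("rotvec to 35deg:",np.round(Ro.from_matrix(A.T@D).as_rotvec(),3))
E
python3 e.py 1
```

```text
18.9 q [-0.26  0.41  1.83  0.71  0.54  1.96] edge in stone mm [89.4  3.2 74.1] F [0.3 0.7 0.2] open 0.0075922066957109504
tool axes in stone:
 [[ 0.011 -0.839  0.544]
 [-1.    -0.001  0.019]
 [-0.015 -0.544 -0.839]]
tilt 33.001232950074055
tool comps of stone -x, down: [-0.011  0.839 -0.544] [0.015 0.544 0.839] to (88,0): [ 0.32  0.12 -0.08]
rotvec to 35deg: [0.035 0.019 0.001]
```

Call:
{"fn": "apply_moves", "kwargs": {"motion": "4 0.2 0 0 0.035 0.019 0.001;4 0 0.8 1.05 0 0 0;4 0 0.8 1.05 0 0 0;4 0 0 0 0 0 0;4 0 0 0 0 0 0"}}

```text
time: 19.52
tool_pos: [0.6457, 0.0213, 0.1026]
tool_rot: [-2.529, 0.0, -1.209]
contact_force: [0.1, -0.1, -1.4]
opening: 0.0072
grip_force: 50.0
```

```bash
python3 e.py 1
```

```text
19.525 q [-0.27  0.44  1.9   0.91  0.45  1.75] edge in stone mm [90.5  0.5 49.4] F [ 0.  -0.1 -1.4] open 0.007245417942311899
tool axes in stone:
 [[ 0.    -0.818  0.575]
 [-1.    -0.     0.   ]
 [-0.    -0.575 -0.818]]
tilt 35.092162243090925
tool comps of stone -x, down: [-0.     0.818 -0.575] [0.    0.575 0.818] to (88,0): [ 0.05  0.2  -0.14]
rotvec to 35deg: [-0.002  0.     0.   ]
```

Call:
{"fn": "apply_moves", "kwargs": {"motion": "4 0 0.2 0.11 0 0 0;4 0 0.2 0.11 0 0 0;4 0 0.06 0.08 0 0 0;4 0 0.06 0.08 0 0 0;4 0 0.03 0.04 0 0 0;4 0 0 0 0 0 0"}}

```text
time: 20.27
tool_pos: [0.6435, 0.0203, 0.0965]
tool_rot: [-2.528, 0.0, -1.211]
contact_force: [-3.9, 0.2, 6.8]
opening: 0.0073
grip_force: 50.0
```

```bash
python3 e.py 1
```

```text
20.275 q [-0.27  0.45  1.91  0.95  0.43  1.7 ] edge in stone mm [88.1  0.3 43.4] F [-3.5  1.5  6.8] open 0.007281094258260888
tool axes in stone:
 [[-0.001 -0.817  0.576]
 [-1.     0.001 -0.   ]
 [-0.    -0.576 -0.817]]
tilt 35.17292436160452
tool comps of stone -x, down: [ 0.001  0.817 -0.576] [0.    0.576 0.817] to (88,0): [ 0.03  0.01 -0.01]
rotvec to 35deg: [-0.003 -0.    -0.001]
```

Contact at 6.8 N. I draw as in pass 1.

Call:
{"fn": "apply_moves", "kwargs": {"motion": "4 0 0.04 0.05 0 0 0;4 0 0.817 -0.576 0 0 0;4 0 0.817 -0.576 0 0 0;4 0 0.817 -0.576 0 0 0;4 0 0.817 -0.576 0 0 0"}}

```text
time: 20.9
tool_pos: [0.6052, 0.0059, 0.0951]
tool_rot: [-2.529, 0.001, -1.211]
contact_force: [2.9, 1.2, 4.8]
opening: 0.0073
grip_force: 50.0
```

```bash
python3 e.py 1
```

```text
20.9 q [-0.33  0.4   2.    1.03  0.44  1.56] edge in stone mm [47.1  0.4 41.9] F [3.2 0.  4.8] open 0.007273424544837885
tool axes in stone:
 [[-0.001 -0.818  0.575]
 [-1.     0.001 -0.   ]
 [-0.001 -0.575 -0.818]]
tilt 35.104109752242195
tool comps of stone -x, down: [ 0.001  0.818 -0.575] [0.001 0.575 0.818] to (88,0): [ 0.04 -3.35  2.35]
rotvec to 35deg: [-0.002 -0.    -0.001]
```

Call:
{"fn": "apply_moves", "kwargs": {"motion": "4 0 0.83 -0.56 0 0 0;4 0 0.817 -0.576 0 0 0;4 0 0.817 -0.576 0 0 0;4 0 0.817 -0.576 0 0 0;4 0 0.817 -0.576 0 0 0;4 0 0.817 -0.576 0 0 0"}}

```text
time: 21.65
tool_pos: [0.5488, -0.015, 0.0948]
tool_rot: [-2.529, 0.001, -1.21]
contact_force: [2.8, 1.1, 6.1]
opening: 0.0076
grip_force: 50.0
```

Call:
{"fn": "apply_moves", "kwargs": {"motion": "4 0 0.83 -0.56 0 0 0;4 0 0.817 -0.575 0 0 0;4 0 0.817 -0.575 0 0 0;4 0 0.817 -0.575 0 0 0;4 0 0.817 -0.575 0 0 0;4 0 0.817 -0.575 0 0 0;4 0 0.817 -0.575 0 0 0;4 0 0.5 -0.35 0 0 0;4 0 0 0 0 0 0"}}

```text
time: 22.78
tool_pos: [0.4775, -0.0414, 0.0948]
tool_rot: [-2.529, 0.002, -1.211]
contact_force: [-3.2, 0.8, 13.0]
opening: 0.0076
grip_force: 50.0
```

```bash
python3 e.py 1
```

```text
22.775 q [-0.61  0.25  2.28  1.17  0.54  1.16] edge in stone mm [-89.1   1.4  41.6] F [-2.7  1.9 13. ] open 0.007552611653414792
tool axes in stone:
 [[-0.001 -0.818  0.575]
 [-1.     0.002  0.001]
 [-0.002 -0.575 -0.818]]
tilt 35.113815115835116
tool comps of stone -x, down: [ 0.001  0.818 -0.575] [0.002 0.575 0.818] to (88,0): [  0.12 -14.48  10.18]
rotvec to 35deg: [-0.002  0.001 -0.002]
```

Call:
{"fn": "apply_moves", "kwargs": {"motion": "4 0 2.87 -4.1 0 0 0;4 0 2.87 -4.1 0 0 0;4 0 0 0 -0.153 0 0;4 0 0 0 -0.153 0 0;4 0 0 0 -0.153 0 0;4 0 0 0 -0.153 0 0;4 0 0 -5 0 0 0;4 0 0 -4 0 0 0;4 0 0 0 0 0 0.15;4 0 0 0 0 0 0.15;4 0 0 0 0 0 0.15;4 0 0 0 0 0 0.15;4 0 0 0 0 0 0.15;4 0 0 0 0 0 0;4 0 0 0 0 0 0"}}

```text
time: 24.65
tool_pos: [0.3771, -0.0754, 0.2141]
tool_rot: [-3.075, 0.098, -1.943]
contact_force: [-0.8, 0.5, -1.3]
opening: 0.0074
grip_force: 50.0
```

```bash
python3 - <<'E'
from h import *
s=robot.observe();print(s["time"],np.round(s["tool_pos"],4),np.round(s["tool_rot"],3),np.round(s["qpos"],2),np.round(s["contact_force"],1))
p=robot.read_camera("top")
uv=[[349.3,224.3],[354,210.7],[384.3,236.7],[388.7,224]]
X=plane(p,uv,.15);print(X.round(4))
v=X[1]-X[0];print(np.degrees(np.arctan2(v[1],v[0])));v=X[3]-X[2];print(np.degrees(np.arctan2(v[1],v[0])));v=X[0]-X[2];print(np.degrees(np.arctan2(v[1],v[0]))-90,np.linalg.norm(v))
E
```

```text
24.65 [ 0.3771 -0.0754  0.2141] [-3.075  0.098 -1.943] [-0.49  0.02  1.91  0.11  1.16  2.98] [-0.8  0.5 -1.3]
[[ 0.5342 -0.2374  0.15  ]
 [ 0.5714 -0.2518  0.15  ]
 [ 0.4988 -0.3311  0.15  ]
 [ 0.5332 -0.3449  0.15  ]]
-21.12375589813578
-21.835443094023635
-20.719701253174307 0.10015515832663782
```

```bash
cat > g.py <<'E'
from h import *
import sys
from scipy.spatial.transform import Rotation as Ro
def go(pos,psi):
    s=robot.observe();T=Ro.from_euler('xyz',s["tool_rot"]);D=Ro.from_euler('xyz',[np.pi,0,psi])
    print(s["time"],"pos",np.round(s["tool_pos"],4),"q",np.round(s["qpos"],2),"F",np.round(s["contact_force"],1),"turn",np.round((T.inv()*D).as_rotvec(),3),"then shift cm",np.round(D.inv().apply(np.array(pos)-s["tool_pos"])*100,2))
if __name__=="__main__": a=[float(v) for v in sys.argv[1:]];go(a[:3],a[3])
E
python3 g.py .4728 -.3016 .21 -1.943
```

```text
24.7 pos [ 0.3774 -0.0754  0.2143] q [-0.49  0.02  1.91  0.11  1.16  2.98] F [-0.5 -0.2 -1.4] turn [-0.067  0.098 -0.004] then shift cm [ 17.6  -17.11   0.43]
```

Call:
{"fn": "apply_moves", "kwargs": {"motion": "4 0 0 0 -0.067 0.098 -0.004;4 3.5 -3.4 0.1 0 0 0;4 3.5 -3.4 0.1 0 0 0;4 3.5 -3.4 0.1 0 0 0;4 3.5 -3.4 0.1 0 0 0;4 3.5 -3.4 0.1 0 0 0;4 0 0 0 0 0 0;4 0 0 0 0 0 0"}}

```text
time: 25.7
tool_pos: [0.4713, -0.3022, 0.2088]
tool_rot: [3.142, 0.004, -1.942]
contact_force: [-0.1, 0.3, -1.2]
opening: 0.0073
grip_force: 50.0
```

```bash
python3 g.py .4728 -.3016 .21 -1.943; python3 - <<'E'
from h import *
from scipy.spatial.transform import Rotation as Ro
s=robot.observe();T=Ro.from_euler('xyz',s["tool_rot"]).as_matrix();p,RT=wrist()
im=p["img"][:,:,::-1].copy()
r=-.372;u=np.array([np.cos(r),np.sin(r),0]);v=np.array([-np.sin(r),np.cos(r),0])
for tip in([.4988,-.3311,.15],[.5342,-.2374,.15]):
  tip=np.array(tip)
  for o in(-.003,.003):
    X=np.array([tip+o*v,tip+o*v+.04*u]);cv2.polylines(im,[np.round(proj(p,X,RT)).astype(int)],False,(0,0,255),1)
for zz in(-.0378,.0622):
  X=np.array([[-.007,-.004,zz],[-.007,.004,zz],[.043,.004,zz],[.043,-.004,zz]])@T.T+s["tool_pos"]
  cv2.polylines(im,[np.round(proj(p,X,RT)).astype(int)],True,(0,255,0) if zz<0 else (255,0,255),1)
cv2.imwrite("pics/w5.png",im);np.savez("w5.npz",tp=s["tool_pos"])
E
```

```text
25.7 pos [ 0.4713 -0.3022  0.2088] q [-0.71  0.4   1.42  0.    1.33  2.8 ] F [-0.1  0.3 -1.2] turn [0.    0.004 0.001] then shift cm [-0.11 -0.12 -0.12]
```

View pics/w5.png

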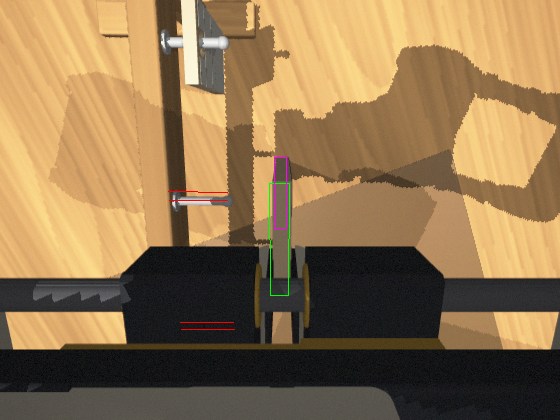

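The picture shows peg_middle at (172-232, 201) and the white tile's peg at (165-228, 43). The tile is at columns 270-292, about 10 rows of overlap above the peg row. I measure the pegs precisely.

```bash
python3 - <<'E'
from h import *
p,RT=wrist();im=p["img"].astype(int)
for c in (190,200,210,220,226,230,232,234): 
    print(c,im[192:212,c].mean(1).astype(int).tolist())
print(im[201,222:242].mean(1).astype(int).tolist(), im[43,215:240].mean(1).astype(int).tolist())
P=plane(p,[[232,201],[180,201],[229,43]],.15,RT);print(P.round(4))
v=P[0]-P[2];print("pegline yaw",np.degrees(np.arctan2(v[1],v[0]))-90,np.linalg.norm(v))
m=robot.trace("tile_blue",p)[0];pts,_=mask_rect(m["pixels"])
for r in range(180,240,8):
    c=pts[pts[:,1]==r,0]; print(r,c.min() if len(c) else None,c.max() if len(c) else None)
print(im[150:200,282].mean(1).astype(int).tolist())
cv2.imwrite("pics/w6.png",cv2.resize(p["img"][140:260,140:320,::-1],None,fx=4,fy=4,interpolation=cv2.INTER_CUBIC))
E
```

```text
190 [159, 162, 165, 149, 132, 152, 183, 208, 226, 221, 206, 188, 163, 167, 169, 169, 170, 167, 167, 167]
200 [174, 172, 175, 156, 127, 150, 181, 201, 225, 225, 210, 192, 161, 161, 162, 159, 158, 158, 157, 156]
210 [169, 170, 165, 147, 122, 143, 175, 199, 222, 227, 212, 193, 161, 164, 165, 167, 169, 168, 166, 169]
220 [171, 172, 171, 168, 116, 97, 99, 102, 109, 102, 98, 92, 100, 156, 168, 168, 167, 166, 163, 165]
226 [176, 175, 161, 113, 91, 101, 101, 104, 104, 104, 99, 100, 94, 91, 136, 165, 170, 170, 171, 169]
230 [76, 77, 78, 77, 84, 91, 92, 93, 94, 92, 92, 91, 86, 77, 84, 84, 81, 84, 80, 83]
232 [84, 75, 78, 76, 80, 79, 80, 84, 83, 81, 80, 77, 81, 83, 83, 84, 84, 85, 83, 83]
234 [83, 85, 83, 85, 81, 80, 76, 75, 76, 81, 77, 78, 79, 80, 79, 80, 85, 85, 85, 85]
[104, 93, 95, 101, 104, 104, 99, 98, 92, 90, 81, 76, 81, 79, 79, 84, 85, 85, 82, 82] [232, 232, 232, 214, 221, 232, 239, 238, 232, 223, 209, 189, 165, 114, 94, 103, 105, 106, 102, 103, 107, 106, 107, 104, 102]
[[ 0.4974 -0.3261  0.15  ]
 [ 0.5307 -0.3391  0.15  ]
 [ 0.4596 -0.4185  0.15  ]]
pegline yaw -22.220624029971503 0.09979619609901916
180 272.0 292.0
188 271.0 292.0
196 272.0 291.0
204 271.0 291.0
212 271.0 291.0
220 271.0 291.0
228 272.0 291.0
236 272.0 291.0
[105, 104, 104, 108, 107, 106, 100, 84, 77, 75, 76, 76, 75, 79, 77, 77, 77, 75, 77, 76, 73, 78, 76, 77, 77, 75, 77, 77, 73, 80, 74, 94, 103, 102, 98, 102, 98, 100, 102, 100, 101, 100, 101, 99, 100, 100, 98, 102, 98, 102]
```

View pics/w6.png

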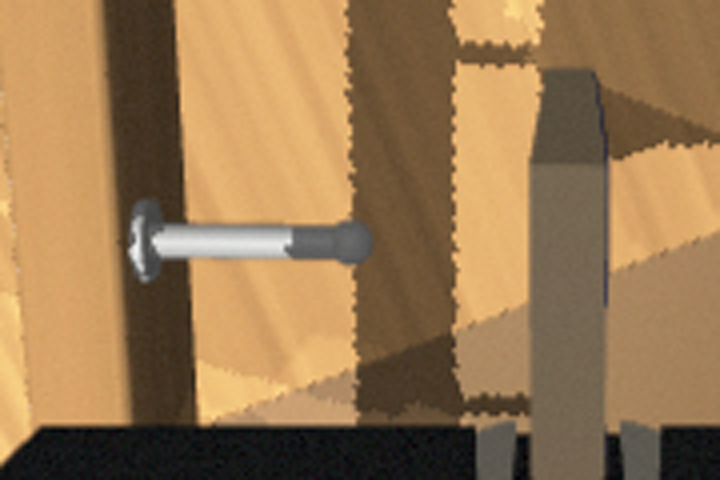

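The crop shows the tile end face with its thin blue glazed side on the right, facing outwards. The peg axis is at crop row 242 with its bead at (350,242). The tile must shift about 5 mm in tool x, so I lower it in front of the peg tip.

Call:
{"fn": "apply_moves", "kwargs": {"motion": "4 0 0 0 0 0.004 0.013;4 -0.3 -0.6 4.1 0 0 0;4 -0.25 -0.65 4.1 0 0 0;4 0 0 0 0 0 0;4 0 0 0 0 0 0"}}

```text
time: 26.48
tool_pos: [0.4862, -0.3028, 0.1292]
tool_rot: [-3.138, -0.001, -1.955]
contact_force: [0.1, -0.7, -0.9]
opening: 0.0073
grip_force: 50.0
```

```bash
cat > k.py <<'E'
from h import *
import sys
from scipy.spatial.transform import Rotation as Ro
s=robot.observe();T=Ro.from_euler('xyz',s["tool_rot"]).as_matrix();p,RT=wrist();im=p["img"].astype(int)
print("TCP",s["tool_pos"].round(4))
tip=np.array([.4968,-.326,.15]);r=-.384;u=np.array([np.cos(r),np.sin(r),0])
print("hole->tip in tool cm",np.round((T.T@(tip-s["tool_pos"])-[.018,0,-.0238])*100,2))
print("peg px pred",proj(p,np.array([tip+.006*u,tip+.03*u]),RT).round(1).tolist())
im=p["img"][:,:,::-1].copy()
cv2.imwrite(sys.argv[1],cv2.resize(im[60:300,100:380],None,fx=2.5,fy=2.5,interpolation=cv2.INTER_CUBIC))
E
python3 g.py .485 -.3018 .126 -1.955; python3 k.py pics/w7.png
```

```text
26.475 pos [ 0.4862 -0.3028  0.1292] q [-0.69  0.49  1.5   0.    1.14  2.83] F [ 0.1 -0.7 -0.9] turn [-0.004 -0.001  0.   ] then shift cm [-0.05  0.15  0.32]
TCP [ 0.4862 -0.3028  0.1292]
hole->tip in tool cm [-0.05 -1.86  0.31]
peg px pred [[226.8, 230.3], [175.7, 230.3]]
```

View pics/w7.png

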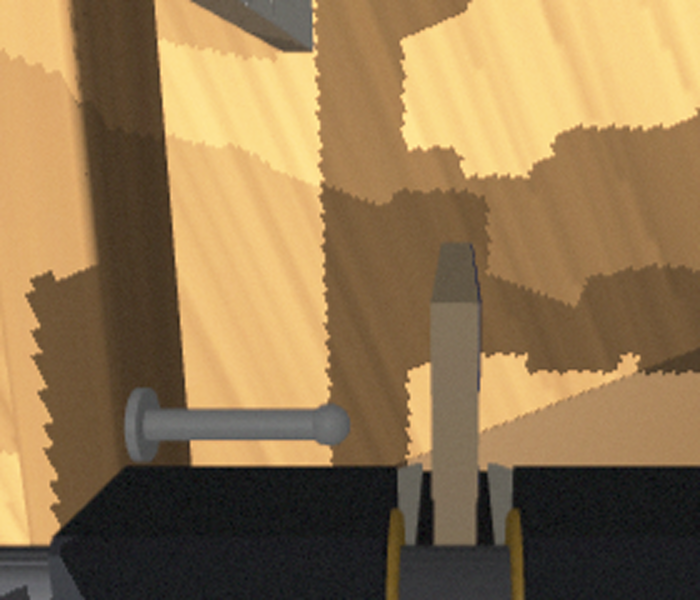

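The peg axis appears at row 229.6 against 230.3 predicted, so the tile is aligned. I lower 3 mm and slide on.

Call:
{"fn": "apply_moves", "kwargs": {"motion": "4 -0.05 0 0.3 0 0 0;4 0 -0.6 0 0 0 0;4 0 -0.6 0 0 0 0;4 0 -0.3 0 0 0 0;4 0 -0.3 0 0 0 0;4 0 -0.3 0 0 0 0;4 0 0 0 0 0 0"}}

```text
time: 27.4
tool_pos: [0.5054, -0.31, 0.1245]
tool_rot: [-3.14, -0.0, -1.955]
contact_force: [0.0, 0.7, -1.0]
opening: 0.0073
grip_force: 50.0
```

```bash
python3 k.py pics/w8.png; python3 g.py .485 -.3018 .126 -1.955
```

```text
TCP [ 0.5054 -0.31    0.1245]
hole->tip in tool cm [ 0.01  0.19 -0.17]
peg px pred [[270.3, 232.2], [217.6, 232.2]]
27.45 pos [ 0.5052 -0.3099  0.1244] q [-0.68  0.53  1.44  0.    1.16  2.85] F [ 0.3 -0.6 -1.1] turn [-0.002 -0.    -0.   ] then shift cm [ 0.01  2.18 -0.16]
```

Call:
{"fn": "apply_moves", "kwargs": {"motion": "4 0 -0.3 -0.1 0 0 0;4 0 -0.3 0 0 0 0;4 0 -0.3 0 0 0 0;4 0 -0.2 0 0 0 0;4 0 0 0 0 0 0"}}

```text
time: 28.08
tool_pos: [0.5155, -0.314, 0.1255]
tool_rot: [-3.14, -0.0, -1.955]
contact_force: [-0.3, -0.2, -0.5]
opening: 0.0073
grip_force: 50.0
```

```bash
python3 k.py pics/w8.png; python3 g.py .485 -.3018 .126 -1.955
```

```text
TCP [ 0.5155 -0.314   0.1255]
hole->tip in tool cm [ 0.01  1.28 -0.07]
peg px pred [[294.2, 231.5], [241.8, 231.6]]
28.125 pos [ 0.5154 -0.314   0.1255] q [-0.67  0.55  1.41  0.    1.18  2.85] F [ 0.5  0.2 -1.1] turn [-0.002 -0.    -0.   ] then shift cm [ 0.01  3.28 -0.05]
```

View pics/w8.png

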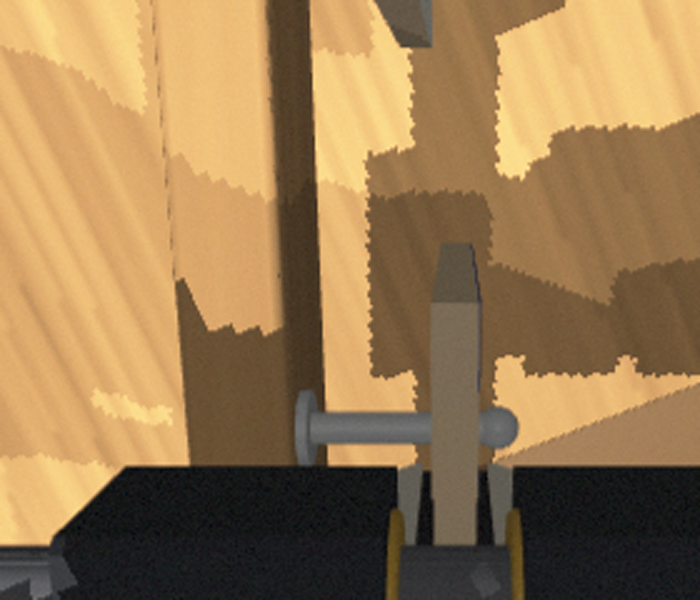

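The peg passes through the tile, with its bead at (500,427) outside the glazed face. I lower the tile onto the peg.

Call:
{"fn": "apply_moves", "kwargs": {"motion": "4 0 0 0.1 0 0 0;4 0 0 0.1 0 0 0;4 0 0 0.1 0 0 0;4 0 0 0 0 0 0"}}

```text
time: 28.62
tool_pos: [0.5154, -0.314, 0.1225]
tool_rot: [-3.14, -0.0, -1.955]
contact_force: [0.4, -0.0, -0.7]
opening: 0.0076
grip_force: 50.0
```

Call:
{"fn": "apply_moves", "kwargs": {"motion": "4 0 0 0.05 0 0 0;4 0 0 0.05 0 0 0;4 0 0 0 0 0 0"}}

```text
time: 29.0
tool_pos: [0.5155, -0.3141, 0.122]
tool_rot: [-3.139, -0.001, -1.955]
contact_force: [-1.1, 1.3, 3.8]
opening: 0.0073
grip_force: 50.0
```

The tile rests on the peg, so I release it slightly.

Call:
{"fn": "apply_moves", "kwargs": {"motion": "11 0 0 0 0 0 0;13 0 0 0 0 0 0;15 0 0 0 0 0 0;15 0 0 0 0 0 0;15 0 0 0 0 0 0;15 0 0 0 0 0 0"}}

```text
time: 29.75
tool_pos: [0.5154, -0.314, 0.1216]
tool_rot: [-3.14, -0.0, -1.955]
contact_force: [-0.6, 0.1, 0.7]
opening: 0.0134
grip_force: 0.0
```

Call:
{"fn": "apply_moves", "kwargs": {"motion": "15 0 0 -1 0 0 0;15 0 0 -1 0 0 0;15 0 0 -2 0 0 0;15 0 0 -2 0 0 0;15 0 0 -3 0 0 0;15 0 0 -3 0 0 0;15 0 5 0 0 0 0;15 0 5 0 0 0 0;15 0 0 0 0 0 0;15 0 0 0 0 0 0"}}

```text
time: 31.0
tool_pos: [0.4233, -0.277, 0.2426]
tool_rot: [-3.137, -0.001, -1.955]
contact_force: [0.6, -0.2, 0.1]
opening: 0.0136
grip_force: 0.0
```

```bash
python3 - <<'E'
from h import *
s=robot.observe();print(s["time"],s["tool_pos"].round(3))
p,_=wrist();q=robot.read_camera("scene")
for t in ("tile_blue","tile_white","tile_green","tile_amber","jar"): print(t,[(np.round(a["centre"],3).tolist(),round(a["score"],2)) for a in robot.search_frame(t,q)[:2]])
a=cv2.resize(p["img"][:,:,::-1],(400,300));b=cv2.resize(q["img"][140:290,60:260,::-1],(400,300),interpolation=cv2.INTER_CUBIC)
cv2.imwrite("pics/end.png",np.hstack([a,b]))
E
```

```text
31.0 [ 0.423 -0.277  0.243]
tile_blue [([0.514, -0.325, 0.149], 0.56), ([0.611, -0.014, 0.043], 0.2)]
tile_white [([0.488, -0.425, 0.154], 0.44)]
tile_green [([0.442, 0.306, 0.079], 0.53)]
tile_amber [([0.541, 0.293, 0.082], 0.83), ([0.611, -0.014, 0.044], 0.64)]
jar [([0.757, 0.275, 0.072], 0.66)]
```

View pics/end.png

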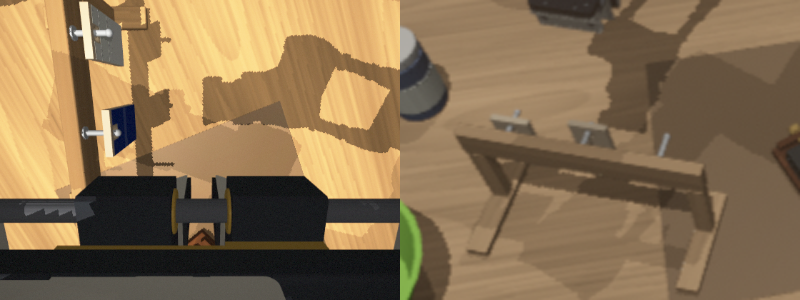

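The picture shows the blue tile hanging on the middle peg, glaze outwards (wrist view, 122,130), beside the white tile, with the robot clear of everything. The other things are where they started.

```bash
python3 -c "
from cell import robot
print(robot.hand_in())"
```

```text
the job is handed in; nothing more can be done
None
```

The blue tile had both foot edges drawn along the stone in order and in contact, and it hangs on the middle peg, glaze outwards; I handed the job in at about 31 s of the 69 s allowed, but no verdict was shown.

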